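# Hang the parts tray on its keyhole stud

### The arm

A 7-joint arm with a two-finger parallel gripper is mounted at the origin on the work surface. World frame = base frame: x ahead of the robot, y to its left, z up, the work surface at z = 0. Lengths are in mm, angles in rad, forces in N, time in s.
With the tool pointing down it reaches from about 400 to 875 mm from the base axis. Payload 4.4 kg.
Tool frame: the origin (TCP) lies midway between the tips of the shut fingers; the grasp point (between the pads) lies 19 mm behind it (ctrl.grasp_offset is the z of the grasp point in the tool frame, in mm); z points along the fingers, y is the direction in which the jaws open and shut (so a half turn about z gives the same grasp; the last joint's range is limited). The gripper opens to 85 mm and grips with 20 to 120 N. Pads are 22 mm wide; open, the fingers measure 114 mm over their backs; the gripper's body (76 mm by 85 mm) begins 54 mm behind the grasp point. The pads swing forward as they close: fully open they stand 13 mm farther back than shut.
Start: joints at [-1.347, 0.628, 0.038, 1.517, -0.027, 0.996, -0.02], TCP at [185.72, 622.917, 231.313] pointing down, gripper open.
Joint ranges: [-3.06, 3.06], [-0.37, 2.12], [-1.25, 1.32], [0.18, 2.47], [-1.1, 4.24], [0.23, 1.98], [-2.94, 2.94]. Speed limits (rad/s): [2.57, 2.57, 3.14, 3.14, 3.14, 3.14, 3.14].

### API

Orientations are given as a unit quaternion [w, x, y, z].
In Python, from cell import ctrl gives the robot as it stands. The module is installed in compiled form; this text tells all that it offers.
- The arm moves only by the shell command python3 -m creep 'ROWS' [FORCE]. ROWS is JSON, a list of rows, each a list of 7 numbers: the closure, from -1 (fully open) to 1 (shut), then the shift along the tool's x, y, z in m, then the turn, a rotation vector about the tool's x, y, z in rad. A call has 1 to 20 rows; each row shifts and turns the commanded pose from where the row before left it, along the tool's axes as they then stand; what a row does not reach is not made up. A row lasts 1/10 s, in which the tool goes at most 50 mm and 8.59 degrees, less where a joint would pass 70% of its speed; a pose out of reach is approached as far as the arm can. A call with a gripper value outside its range is refused whole. The fingers move at their own pace and stop on an object; FORCE is the grip in N (left out, the last holds). Time passes only in rows, so rows that do not move let the fingers close. It gives the time, the measured TCP pose, the force and the opening at its end, in the units of the state.
- ctrl.sense(): the state, without advancing time (a new reading comes with each control period).
- ctrl.capture(name): name is "scene" or "top" or "wrist"; returns a dict with "pixels" (480x640x3 uint8, red, green, blue), "camera_matrix" (3x3 intrinsics, pixels), "rvec" (rotation vector, rad) and "tvec" (3), from world to camera coordinates, as OpenCV has them. Camera axes: x right, y down, z forward; pixel columns grow to the right and rows downward; lengths in mm; the calibration is good to about 2 mm. The wrist camera is an equidistant fisheye: a pixel r from the principal point sees the ray r / f radians off the axis. A picture is of the moment at which its call begins. There is no depth.
- ctrl.sign_off(): hands the job in, once; it reports no verdict.
The state is a dict: "t": time; "q": joint angles; "qd": joint speeds; "joint_efforts": joint torques, N m; "tcp_pos": TCP position; "eef_rot": TCP orientation; "wrist_force": force on the tool from outside, world axes, zero at the start; "ft_torque": the same for the moment, N m; "opening": finger opening in mm.
Only numpy, scipy, OpenCV 4.12 (cv2) and the standard library are available. Lean on these libraries where they do the work, as an engineer would, in place of code of your own. Each camera call takes 0.05 s, during which the arm holds its last target. There are 200 camera calls.

### The job

Pick up the small steel parts tray by its upright fin, slip the wide eye of the keyhole in its back plate over the headed stud on the upright panel, and keep hold of it while you slide it down until it is fully home, locked behind the stud's head. The stud is clamped anywhere along its slot, so look or feel for it, gently: never push the tray hard against the panel or stud (stay below about 25 N). Let go, leave the tray hanging upright and flat against the panel, move clear, and do not disturb the other things on the bench.

Things in the scene. Friction and masses are not known exactly. Their poses are not given: they have to be found in the camera images.
- tray_grip (a point): Grip point on the tray's fin: an upright flat bar on the tray's centre line, 12 mm thick (along y), 44 mm long (along x), from the tray floor to 88 mm above the underside, 27 mm in front of the back plate. Point: fin's centre in plan, 70 mm above the underside, 18 mm below the fin's top. Axes: x from fin to back plate (the way it is pushed onto the stud), y across, z up.
- tray_eye (a point): Centre of the keyhole's eye, on the rear face of the back plate (which goes against the panel), 50 mm above the underside; from tray_grip 54 mm along +x and 20 mm down. Same axes. Eye eight-sided, 21 mm across flats; a slot 11 mm wide with 45 degree shoulders at its mouth runs up from it and ends 28 mm above the eye's centre.
- tray: The tray: bare sheet steel, about 0.35 kg, standing on its flat underside. Back plate 90 mm wide, 98 mm high, 5 mm thick, with the keyhole; tray 82 mm deep overall with walls 20 mm high, and the fin. Origin: middle of the bottom edge of the plate's rear face; axes as tray_grip.
- panel: Fixed upright steel panel, 190 mm wide, 225 mm high; origin at the foot of its front face, in the middle; x into the panel, y along the face, z up. Flanges and foot lie behind. The stud on its face: neck 8 mm thick, 7 mm long; then the head, 16 mm across, 5.5 mm thick, rim bevelled to 12.4 mm in front, front 12.5 mm out of the face. It does not give way at working forces.
- mount (a point): Middle of the 50 mm horizontal slot in the panel's face where the stud is clamped, 185 mm above the bench; panel axes. The stud points along -x at this height, but anywhere within 16 mm to either side (along y), not measured. Home: the end of the keyhole rests on the neck, tray_eye 24 mm below the stud's axis, the plate between face and head with 2 mm of play.
- adapter_tall: Bystander: black steel drill adapter, 60 mm in diameter, 180 mm high, standing; origin under its foot.
- adapter_short: Bystander: black steel adapter, 54 mm in diameter, 115 mm high, standing; origin under its foot.
- adapter_box: Bystander: black steel adapter without a pin, 68 mm in diameter, 90 mm high, standing; origin under its foot.
- ring_gauge: Bystander: steel ring, 72 mm across, 25 mm high; origin under its centre.
- protector: Bystander: black plastic thread protector, open tube 64 mm across, 45 mm high; origin under its centre.
- jar: Bystander: jar 70 mm across, 85 mm high; origin under its centre.
- brush: Bystander: brush lying on the bench; origin under it.
Mind the look-alikes: they are no part of the job. What is shaped like the panel but green is not meant. Leave any green look-alike of the tray alone.

How it is judged:
By the outcome, as a careful person would: the job done as asked, in the order asked, and still so for the second after the job is handed in, with the robot touching nothing.
It also fails if it takes over 67 s, if anything falls off the work surface, if the arm or the gripper's body presses on something with over 40 N, if the wrist force passes 120 N, or if a joint passes its speed limit or range.

## Working session

There is one attempt and no reset: what is moved stays moved. The work goes in short steps, Python scripts to look and compute and a shell command to move; the robot and the scene stay as the last step left them, time stands still between calls to the robot, and variables do not carry over. Pictures are saved under pics/ and viewed, about 8 in all and at most 12, crops included, and the job is handed in when it is done.

```bash
mkdir -p pics; cat > h.py <<'E'
import numpy as np, cv2, pickle
from scipy.spatial.transform import Rotation as R
from cell import ctrl
def cap(n,f):
    c=ctrl.capture(n); pickle.dump(c,open(f'pics/{f}.pkl','wb')); cv2.imwrite(f'pics/{f}.png',c['pixels'][:,:,::-1]); return c
def ld(f): return pickle.load(open(f'pics/{f}.pkl','rb'))
def ray(c,uv,fish=False):
    K=np.array(c['camera_matrix'],float); Rm=cv2.Rodrigues(np.array(c['rvec'],float))[0]; t=np.array(c['tvec'],float).ravel()
    x=(uv[0]-K[0,2])/K[0,0]; y=(uv[1]-K[1,2])/K[1,1]
    if fish:
        r=np.hypot(x,y); d=np.array([np.sin(r)*x/r,np.sin(r)*y/r,np.cos(r)]) if r>0 else np.array([0,0,1.])
    else: d=np.array([x,y,1.])
    return -Rm.T@t, Rm.T@d
def atz(c,uv,z,fish=False):
    o,d=ray(c,uv,fish); return o+d*(z-o[2])/d[2]
def proj(c,P,fish=False):
    K=np.array(c['camera_matrix'],float); Rm=cv2.Rodrigues(np.array(c['rvec'],float))[0]; p=Rm@np.array(P,float)+np.array(c['tvec'],float).ravel()
    if fish:
        r=np.hypot(p[0],p[1]); th=np.arctan2(r,p[2]); q=p[:2]/r*th
    else: q=p[:2]/p[2]
    return [K[0,0]*q[0]+K[0,2],K[1,1]*q[1]+K[1,2]]
E
python3 - <<'E'
from h import *
a=cap('scene','s0');b=cap('top','t0')
for c in(a,b): print(ray(c,(320,240)))
s=ctrl.sense(); print({k:np.round(s[k],3) for k in s}, ctrl.grasp_offset)
E
```

```text
(array([1057.44488307, -437.54954626,  996.93653461]), array([-0.47090208,  0.3692019 , -0.80152228]))
(array([ 358.13619878,  -35.4805794 , 1341.00518515]), array([ 0.16116856, -0.00790811, -0.98749476]))
{'t': np.float64(0.1), 'q': array([-1.347,  0.629,  0.038,  1.518, -0.027,  0.996, -0.02 ]), 'qd': array([-0.002, -0.002,  0.001, -0.003, -0.   , -0.   , -0.   ]), 'joint_efforts': array([ 3.0000e-03, -5.6453e+01,  1.2310e+00, -1.9397e+01,  1.1000e-02,
        5.0000e-03,  0.0000e+00]), 'tcp_pos': array([185.545, 622.396, 230.523]), 'eef_rot': array([-0.   ,  0.144,  0.99 , -0.001]), 'wrist_force': array([ 0.122,  0.303, -0.391]), 'ft_torque': array([-0.009,  0.011,  0.002]), 'opening': np.float64(85.578)} -18.700000000000003
```

View pics/s0.png

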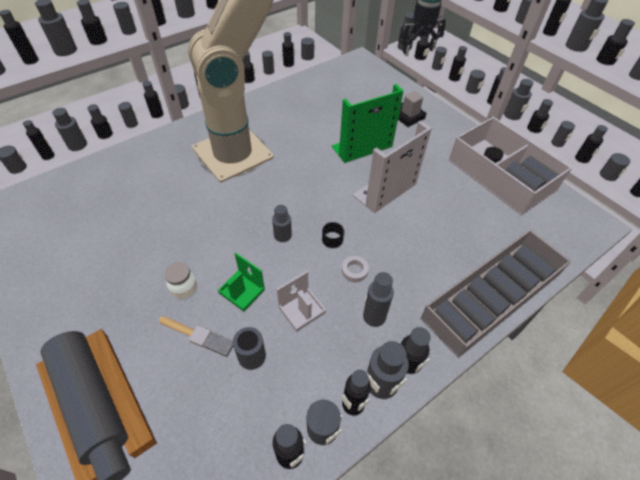

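View pics/t0.png

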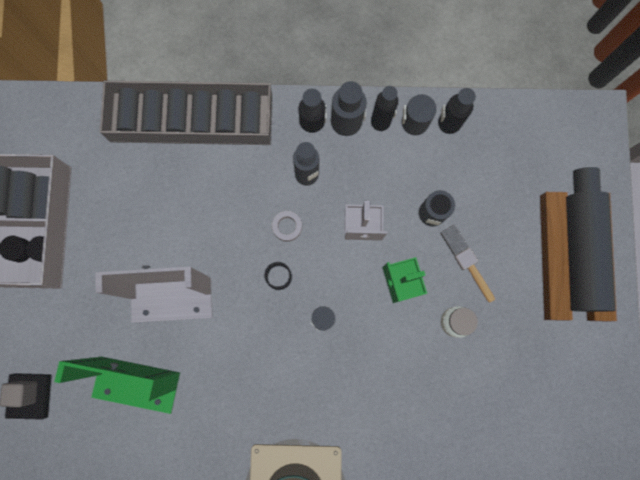

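Scene: tray at (300,300) in s0 and (365,222) in t0; panel at (398,170) in s0 and (150,285) in t0, face turned away from the robot. The green look-alikes are separate. Next, zoomed crops.

```bash
python3 - <<'E'
from h import *
a=ld('s0')['pixels'][:,:,::-1];b=ld('t0')['pixels'][:,:,::-1]
f=lambda im,x,y,w,h,W,H: cv2.resize(im[y:y+h,x:x+w],(W,H),interpolation=cv2.INTER_CUBIC)
top=np.hstack([f(a,270,265,66,66,400,300) if 0 else f(a,268,262,68,68,400,400),f(b,335,190,60,60,400,400)])
cv2.imwrite('pics/z1.png',np.vstack([top[:, :]])[:,:])
bot=np.hstack([f(a,350,120,90,90,400,400),f(b,90,255,130,130,400,400)])
im=np.vstack([top,bot]); cv2.imwrite('pics/z1.png',cv2.resize(im,(600,600),interpolation=cv2.INTER_AREA))
E
```

```text
(no output)
```

View pics/z1.png

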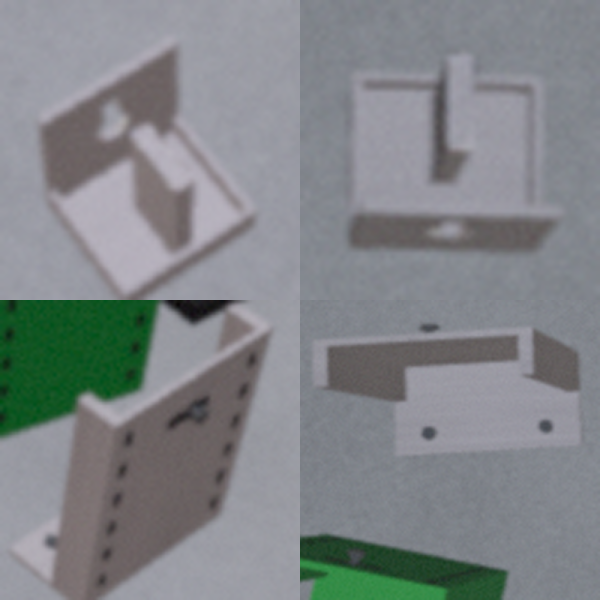

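Crops: tray fin top centre at t0 px (366.9,210.4), plate top edge from (345,232.5) to (387.4,232.5). Panel front top edge in t0 from (96.1,272.3) to (190.5,267.1), with the stud head at (145.9,266.7). In s0 the stud is near (411,151).

```bash
python3 - <<'E'
from h import *
a=ld('s0');b=ld('t0'); np.set_printoptions(precision=1,suppress=True)
for n,uv,z in [('finc',(366.9,210.4),88),('fin front',(366.8,201),88),('fin back',(366.7,220),88),('plateL',(345,232.5),98),('plateR',(387.4,232.5),98),('plbotL',(345,239),0),('plbotR',(382,240),0),('panL',(96.1,272.3),225),('panR',(190.5,267.1),225),('stud',(145.9,266.7),185)]: print('top',n,atz(b,uv,z))
S=lambda X,Y:(268+X/4.41,262+Y/4.41)
P=lambda X,Y:(350+X/3.333,120+(Y-300)/3.333)
for n,uv,z in [('finc',S(160,155),88),('platetop far',S(178,42),98),('platetop near',S(42,122),98),('stud',P(203,405),185),('panL',P(108,415),225),('panR',P(270,328),225)]: print('sc',n,uv,atz(a,uv,z))
E
```

```text
top finc [ 632.5 -150.4   88. ]
top fin front [ 654.2 -150.    88. ]
top fin back [ 610.4 -150.1   88. ]
top plateL [ 579.  -100.9   98. ]
top plateR [ 580.8 -195.5   98. ]
top plbotL [ 580.6 -106.3    0. ]
top plbotR [ 579.8 -195.1    0. ]
top panL [466.5 401.2 225. ]
top panR [480.6 212.8 225. ]
top stud [484.  314.2 185. ]
sc finc (304.281179138322, 297.14739229024946) [ 637.9 -150.1   88. ]
sc platetop far (308.3628117913832, 271.5238095238095) [ 590.2 -104.    98. ]
sc platetop near (277.5238095238095, 289.66439909297054) [ 588.9 -193.2   98. ]
sc stud (410.9060906090609, 151.5031503150315) [480.8 324.5 185. ]
sc panL (382.4032403240324, 154.5034503450345) [474.3 217.6 225. ]
sc panR (431.00810081008103, 128.4008400840084) [472.5 399.1 225. ]
```

```bash
python3 -m creep '[[-1,0,0,-0.035,0,0,-0.145],[-1,0,0,-0.035,0,0,-0.145],[-1,0,0,-0.03,0,0,0],[-1,-0.035,-0.025,0,0,0,0],[-1,-0.035,-0.025,0,0,0,0],[-1,-0.035,-0.025,0,0,0,0],[-1,-0.035,-0.025,0,0,0,0],[-1,-0.035,-0.025,0,0,0,0],[-1,-0.035,-0.025,0,0,0,0],[-1,-0.035,-0.025,0,0,0,0],[-1,-0.035,-0.025,0,0,0,0],[-1,-0.035,-0.025,0,0,0,0],[-1,-0.035,-0.025,0,0,0,0],[-1,-0.035,-0.025,0,0,0,0],[-1,-0.035,-0.025,0,0,0,0],[-1,0,0,0,0,0,0],[-1,0,0,0,0,0,0]]' 60
python3 - <<'E'
from h import *
c=cap('wrist','w1'); s=ctrl.sense(); print(np.round(s['tcp_pos'],1),np.round(s['eef_rot'],4),np.round(s['q'],2)); print(c['camera_matrix'],ray(c,(320,240.1),True))
print(proj(c,[485,314,185],True))
E
```

```text
t: 1.8
tcp_pos: [606.3, 321.6, 330.3]
eef_rot: [-0.001, 0.001, 1.0, -0.0]
wrist_force: [-1.0, 1.0, -0.2]
opening: 85.5
[605.1 323.4 330.5] [-1.e-03 -1.e-04  1.e+00  2.e-04] [-0.54  0.61  0.02  1.26 -0.01  1.27  1.05]
[[371.64829954   0.         314.18120761]
 [  0.         371.64829954 240.65822949]
 [  0.           0.           1.        ]] (array([539.36890548, 321.16428152, 472.58549441]), array([ 0.26194237,  0.01504924, -0.96496617]))
[np.float64(304.441918947811), np.float64(72.23145681432536)]
```

View pics/w1.png

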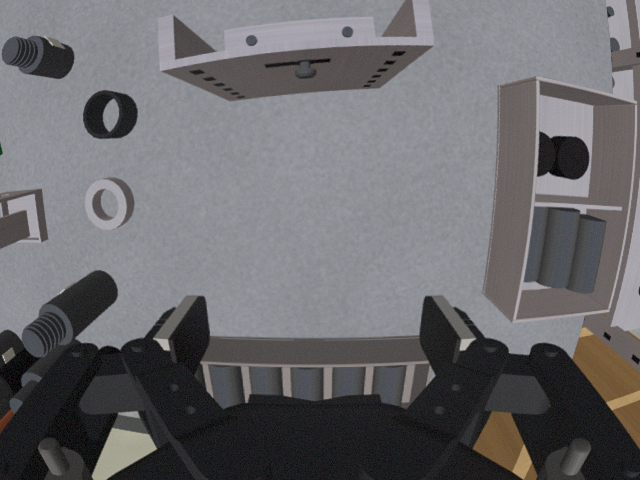

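Wrist view: panel with the stud head at about (306,72), where I predicted (304,72). The slot runs from about (265,66) to (330,60). Zooming in for yaw.

```bash
python3 - <<'E'
from h import *
b=ld('w1')['pixels'][:,:,::-1]
cv2.imwrite('pics/z2.png',cv2.resize(b[20:120,150:450],(800,267),interpolation=cv2.INTER_CUBIC))
E
```

```text
(no output)
```

View pics/z2.png

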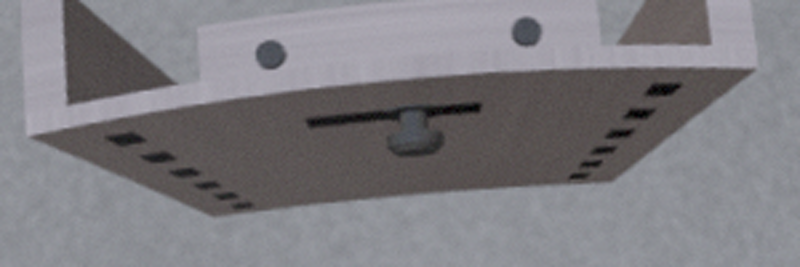

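Crop: front-face top corners (30,135) and (756,68), foot corners (216,216) and (611,181), slot ends (308,124) and (481,107), head (415,138), neck root (411,110).

```bash
python3 - <<'E'
from h import *
from scipy.optimize import least_squares
c=ld('w1'); np.set_printoptions(precision=2,suppress=True)
f=lambda X,Y:np.array([150+X/2.667,20+Y/2.667])
# panel local: x into panel (-world x), y ; y_local = rotate
obs=[((0,95,225),(30,135)),((0,-95,225),(756,68)),((0,95,0),(216,216)),((0,-95,0),(611,181)),((0,25,185),(308,124)),((0,-25,185),(481,107))]
def W(p,l):
    th=p[2]; x=np.array([np.cos(th),np.sin(th),0]); y=np.array([-np.sin(th),np.cos(th),0])
    return np.array([p[0],p[1],0])+l[0]*x+l[1]*y+np.array([0,0,l[2]])
res=lambda p:np.concatenate([proj(c,W(p,l),True)-f(*uv) for l,uv in obs]+[[0]])
# also stud
r=least_squares(res,[475,307,np.pi]);p=r.x
print(p[:2],np.degrees(p[2])-180,res(p))
q=least_squares(lambda q:np.concatenate([np.array(proj(c,W(p,(-9.7,q[0],185)),True))-f(415,138),np.array(proj(c,W(p,(0,q[0],185)),True))-f(411,110)]),[0]);print('stud local y',q.x,q.fun,'head world',W(p,(-12.5,q.x[0],185)),'neck root',W(p,(0,q.x[0],185)))
E
```

```text
[476.95 309.05] 4.598002416522405 [-1.23  0.47  1.42  0.04 -1.11  0.35  0.27  0.39 -0.02 -0.73  0.26 -0.35
  0.  ]
stud local y [-4.98] [-0.12  2.    0.33  0.5 ] head world [489.01 315.02 185.  ] neck root [476.55 314.02 185.  ]
```

```bash
python3 -m creep '[[-1,-0.003,-0.047,0,0,0,0],[-1,-0.003,-0.047,0,0,0,0],[-1,-0.003,-0.047,0,0,0,0],[-1,-0.003,-0.047,0,0,0,0],[-1,-0.003,-0.047,0,0,0,0],[-1,-0.003,-0.047,0,0,0,0],[-1,-0.003,-0.047,0,0,0,0],[-1,-0.003,-0.047,0,0,0,0],[-1,-0.003,-0.047,0,0,0,0],[-1,-0.001,-0.048,0,0,0,0],[-1,0,0,0.045,0,0,0],[-1,0,0,0.045,0,0,0],[-1,0,0,0.04,0,0,0],[-1,0,0,0,0,0,0],[-1,0,0,0,0,0,0]]'
python3 - <<'E'
from h import *
c=cap('wrist','w2'); s=ctrl.sense(); print(np.round(s['tcp_pos'],1),np.round(s['eef_rot'],4))
for P in [(633,-150,88),(655,-150,88),(579,-105,98),(579,-195,98)]: print(proj(c,P,True))
E
```

```text
t: 3.35
tcp_pos: [634.3, -146.3, 201.9]
eef_rot: [-0.0, -0.001, 1.0, 0.0]
wrist_force: [0.8, -0.4, 0.9]
opening: 85.3
[ 635.4 -147.   203.4] [ 1.6e-03 -1.0e-03  1.0e+00 -1.0e-04]
[np.float64(309.65605394879634), np.float64(234.6144212409426)]
[np.float64(309.7063850514306), np.float64(263.8885626248717)]
[np.float64(377.24671877557233), np.float64(159.85663986240505)]
[np.float64(241.9231800206806), np.float64(159.8788276135896)]
```

View pics/w2.png

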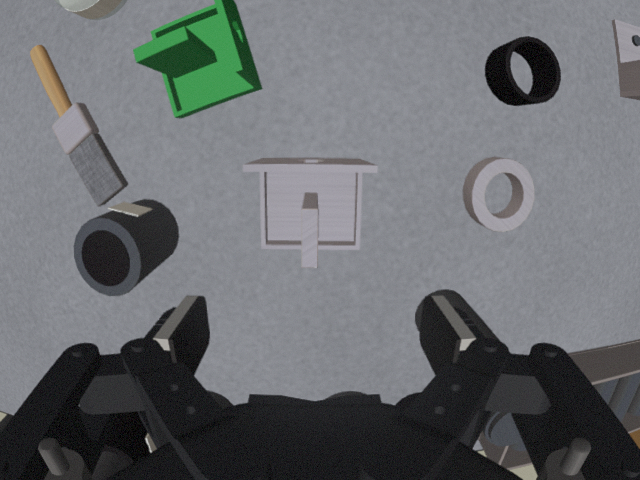

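Wrist view: tray squared up with the tool. Fin top is about (310,238), plate top edge runs from (245,167) to (377,166), and the protector sits to the left at (125,245). I'll descend with the jaws part-closed, then grip.

```bash
python3 -m creep '[[-0.2,-0.001,-0.003,0,0,0,0],[-0.2,0,0,0,0,0,0],[-0.2,0,0,0.04,0,0,0],[-0.2,0,0,0.04,0,0,0],[-0.2,0,0,0.04,0,0,0],[-0.2,0,0,0.02,0,0,0],[-0.2,0,0,0.011,0,0,0],[-0.2,0,0,0,0,0,0],[-0.2,0,0,0,0,0,0]]'
python3 -m creep '[[1,0,0,0,0,0,0],[1,0,0,0,0,0,0],[1,0,0,0,0,0,0],[1,0,0,0,0,0,0],[1,0,0,0,0,0,0],[1,0,0,0,0,0,0],[1,0,0,0,0,0,0],[1,0,0,0,0,0,0]]' 70
```

```text
t: 4.3
tcp_pos: [636.2, -151.4, 51.8]
eef_rot: [0.001, -0.0, 1.0, -0.0]
wrist_force: [0.3, -0.2, -0.3]
opening: 51.2
t: 5.1
tcp_pos: [635.6, -150.8, 51.4]
eef_rot: [0.001, -0.0, 1.0, 0.0]
wrist_force: [-1.3, 1.4, 5.8]
opening: 11.1
```

```bash
python3 -m creep '[[1,0,0,-0.02,0,0,0],[1,0,0,-0.045,0,0,0],[1,0,0,-0.045,0,0,0],[1,0,0,-0.045,0,0,0],[1,0,0,-0.045,0,0,0],[1,0,0,-0.045,0,0,0],[1,0,0,0,0,0,0],[1,0,0,0,0,0,0]]'
python3 -m creep '[[1,0.003,0.02,0,0,0,0],[1,0.005,0.04,0,0,0,0],[1,0.006,0.04,0,0,0,0],[1,0.006,0.04,0,0,0,0],[1,0.006,0.04,0,0,0,0],[1,0.006,0.04,0,0,0,0],[1,0.006,0.04,0,0,0,0],[1,0.006,0.04,0,0,0,0],[1,0.006,0.04,0,0,0,0],[1,0.006,0.04,0,0,0,0],[1,0.005,0.04,0,0,0,0],[1,0.005,0.04,0,0,0,0],[1,0,0.012,0,0,0,-0.04],[1,0,0,0,0,0,-0.04],[1,0,0,0,0,0,0],[1,0,0,0,0,0,0],[1,0,0,0,0,0,0]]'
python3 - <<'E'
from h import *
c=cap('wrist','w3'); s=ctrl.sense(); print(np.round(s['tcp_pos'],1),np.round(R.from_quat(s['eef_rot'],scalar_first=True).as_matrix(),4),np.round(s['wrist_force'],1),s['opening'],np.round(s['q'],2))
E
```

```text
t: 5.9
tcp_pos: [634.6, -151.1, 295.4]
eef_rot: [0.0, 0.0, 1.0, -0.0]
wrist_force: [-0.8, 0.2, -4.3]
opening: 11.3
t: 7.6
tcp_pos: [568.7, 319.8, 294.3]
eef_rot: [-0.001, -0.039, 0.999, -0.001]
wrist_force: [-0.5, 0.1, -2.4]
opening: 11.2
[568.8 320.  294.7] [[-9.969e-01 -7.850e-02 -1.000e-03]
 [-7.850e-02  9.969e-01 -8.000e-04]
 [ 1.000e-03 -8.000e-04 -1.000e+00]] [ 0.4 -0.  -2.6] 11.296262702707931 [-0.56  0.58  0.    1.42 -0.    1.14  1.1 ]
```

View pics/w3.png

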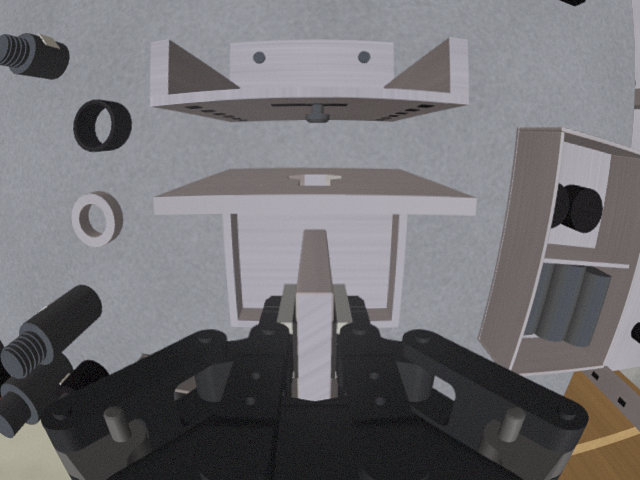

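Wrist view: panel top edge (152,104)–(469,103), plate rear top edge (155,199)–(475,197), nearly parallel. Stud is at (318,115), keyhole at (315,178). Zooming in to compare the lateral offset.

```bash
python3 - <<'E'
from h import *
b=ld('w3')['pixels'][:,:,::-1]
cv2.imwrite('pics/z3.png',np.vstack([cv2.resize(b[85:215,140:490],(800,297),interpolation=cv2.INTER_CUBIC),cv2.resize(b[90:200,260:370],(300,300),interpolation=cv2.INTER_CUBIC).repeat(1,0) if 0 else cv2.copyMakeBorder(cv2.resize(b[90:200,260:370],(300,300),interpolation=cv2.INTER_CUBIC),0,0,0,500,cv2.BORDER_CONSTANT)]))
E
```

```text
(no output)
```

View pics/z3.png

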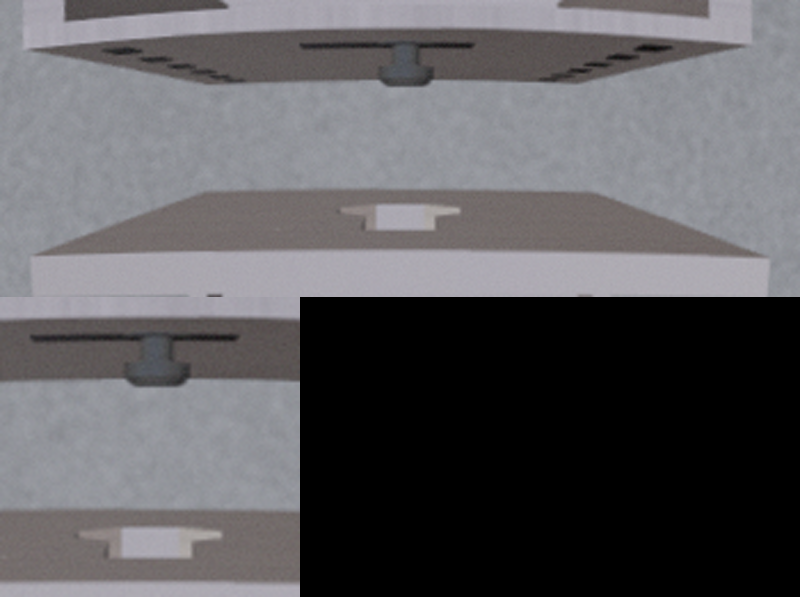

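Crop: plate rear top corners (32,256) and (769,259), bottom (205,192) and (597,193). Panel top (24,48) and (750,44), foot (208,84) and (578,83); slot 300–474 at y=45; head (405.5,72). I'll fit both poses and take the difference.

```bash
cat > fit.py <<'E'
from h import *
from scipy.optimize import least_squares
np.set_printoptions(precision=2,suppress=True)
def W(p,l):
    th=p[2]; x=np.array([np.cos(th),np.sin(th),0]); y=np.array([-np.sin(th),np.cos(th),0])
    return np.array([p[0],p[1],p[3] if len(p)>3 else 0])+l[0]*x+l[1]*y+np.array([0,0,l[2]])
def fit(c,obs,p0):
    r=least_squares(lambda p:np.concatenate([np.array(proj(c,W(p,l),True))-uv for l,uv in obs]),p0); return r.x,r.fun
E
python3 - <<'E'
from fit import *
c=ld('w3'); f=lambda X,Y:np.array([140+X/2.286,85+Y/2.286])
t,rt=fit(c,[((0,45,98),f(32,256)),((0,-45,98),f(769,259)),((0,45,0),f(205,192)),((0,-45,0),f(597,193))],[515,317,3.22,243])
p,rp=fit(c,[((0,95,225),f(24,48)),((0,-95,225),f(750,44)),((0,95,0),f(208,84)),((0,-95,0),f(578,83)),((0,25,185),f(300,45)),((0,-25,185),f(474,45))],[477,309,3.22])
for v,r in((t,rt),(p,rp)): print(v,np.degrees(v[2])-180,r)
q=least_squares(lambda q:np.array([(proj(c,W(p,(-9.7,q[0],185)),True)-f(405.5,72))[0],(proj(c,W(p,(0,q[0],185)),True)-f(403,45))[0]]),[0]);print('stud y',q.x,q.fun)
s=W(p,(-12.5,q.x[0],185));tn=np.array([*t[:3],t[3]])
d=s-W(t,(0,0,50)); print('head front',s,'eye',W(t,(0,0,50)))
M=R.from_quat(ctrl.sense()['eef_rot'],scalar_first=True).as_matrix(); print('head minus eye, tool axes',M.T@d)
E
```

```text
[515.76 315.42   3.22 242.36] 4.243006161435886 [ 0.01  0.    0.5  -0.08  0.37 -0.01 -1.27  0.19]
[476.64 308.69   3.22] 4.548014225356809 [-0.65  0.25  0.85  0.38 -0.32  0.17 -0.4   0.08  0.7  -0.23 -0.52 -0.6 ]
stud y [-4.98] [-0.54  0.54]
head front [488.71 314.65 185.  ] eye [515.76 315.42 292.36]
head minus eye, tool axes [ 26.91   1.44 107.38]
```

```bash
python3 -m creep '[[1,0,0.001,0.02,0,0,-0.004],[1,0,0,0.03,0,0,0],[1,0,0,0.03,0,0,0],[1,0,0,0.02,0,0,0],[1,0,0,0.008,0,0,0],[1,0.005,0,0,0,0,0],[1,0.005,0,0,0,0,0],[1,0,0,0,0,0,0],[1,0,0,0,0,0,0]]'
python3 - <<'E'
from h import *
c=cap('wrist','w4'); s=ctrl.sense(); print(np.round(s['tcp_pos'],1),np.round(R.from_quat(s['eef_rot'],scalar_first=True).as_rotvec(),4),np.round(s['wrist_force'],1))
b=c['pixels'][:,:,::-1]
cv2.imwrite('pics/z4.png',cv2.resize(b[50:250,130:490],(800,444),interpolation=cv2.INTER_CUBIC))
E
```

```text
t: 8.55
tcp_pos: [559.2, 321.7, 188.7]
eef_rot: [0.001, -0.042, 0.999, 0.001]
wrist_force: [0.5, -0.7, -3.3]
opening: 11.4
[559.3 321.5 188.5] [-1.3230e-01  3.1369e+00  1.7000e-03] [-0.8 -0.6 -3. ]
```

View pics/z4.png

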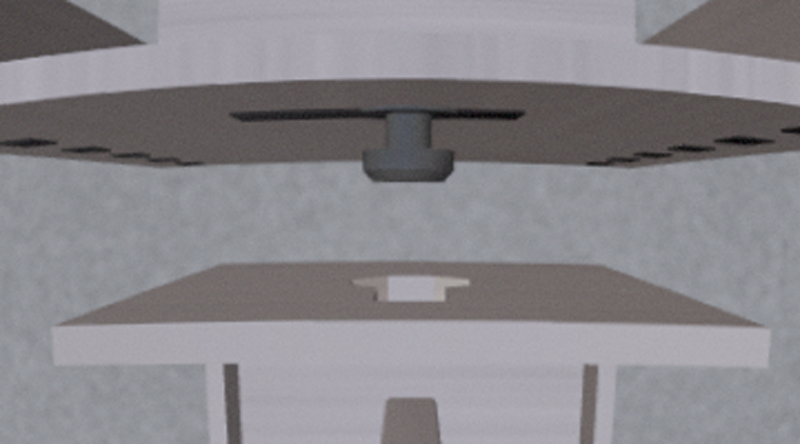

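Close wrist view: head centre at 408 px, keyhole centre at about 411.5 px (5.7 px/mm, same height), so the head is about 0.6 mm toward -y. Correcting that, dropping about 1.5 mm, then advancing slowly.

```bash
python3 -m creep '[[1,0,-0.0006,0.0015,0,0,0],[1,0.004,0,0,0,0,0],[1,0.004,0,0,0,0,0],[1,0.003,0,0,0,0,0],[1,0,0,0,0,0,0],[1,0,0,0,0,0,0]]'
python3 -m creep '[[1,0.002,0,0,0,0,0],[1,0.002,0,0,0,0,0],[1,0.002,0,0,0,0,0],[1,0,0,0,0,0,0],[1,0,0,0,0,0,0]]'
python3 -m creep '[[1,0.001,0,0,0,0,0],[1,0.001,0,0,0,0,0],[1,0.001,0,0,0,0,0],[1,0,0,0,0,0,0]]'
```

```text
t: 9.2
tcp_pos: [547.8, 319.7, 185.9]
eef_rot: [0.0, -0.042, 0.999, 0.0]
wrist_force: [-0.2, -1.2, -3.0]
opening: 11.3
t: 9.7
tcp_pos: [541.9, 319.1, 185.8]
eef_rot: [0.0, -0.042, 0.999, 0.0]
wrist_force: [0.0, -0.7, -3.6]
opening: 11.1
t: 10.1
tcp_pos: [538.6, 318.9, 185.8]
eef_rot: [-0.0, -0.042, 0.999, 0.0]
wrist_force: [0.7, 0.2, -3.6]
opening: 11.3
```

```bash
python3 -m creep '[[1,0.001,0,0,0,0,0],[1,0.001,0,0,0,0,0],[1,0.001,0,0,0,0,0],[1,0,0,0,0,0,0]]'
python3 -m creep '[[1,0.001,0,0,0,0,0],[1,0.001,0,0,0,0,0],[1,0.001,0,0,0,0,0],[1,0,0,0,0,0,0]]'
python3 -m creep '[[1,0.0005,0,0,0,0,0],[1,0.0005,0,0,0,0,0],[1,0,0,0,0,0,0]]'
```

```text
t: 10.5
tcp_pos: [535.6, 318.6, 185.8]
eef_rot: [-0.0, -0.042, 0.999, -0.0]
wrist_force: [-0.5, -0.2, -3.3]
opening: 11.4
t: 10.9
tcp_pos: [532.7, 318.4, 185.8]
eef_rot: [-0.0, -0.042, 0.999, 0.0]
wrist_force: [1.2, 0.8, -3.3]
opening: 11.1
t: 11.2
tcp_pos: [531.8, 318.3, 185.8]
eef_rot: [-0.0, -0.042, 0.999, 0.0]
wrist_force: [0.4, 0.8, -3.1]
opening: 11.1
```

```bash
for i in 1 2 3 4 5; do :; done; python3 -m creep '[[1,0.0005,0,0,0,0,0],[1,0.0005,0,0,0,0,0],[1,0,0,0,0,0,0]]'
python3 -m creep '[[1,0.0005,0,0,0,0,0],[1,0,0,0,0,0,0]]'
```

```text
t: 11.5
tcp_pos: [530.8, 318.2, 185.8]
eef_rot: [-0.0, -0.042, 0.999, 0.0]
wrist_force: [0.1, -0.4, -4.0]
opening: 11.1
t: 11.7
tcp_pos: [530.3, 318.2, 185.8]
eef_rot: [-0.0, -0.042, 0.999, 0.0]
wrist_force: [-0.0, 0.6, -3.2]
opening: 11.1
```

```bash
python3 -m creep '[[1,0.0005,0,0,0,0,0],[1,0,0,0,0,0,0]]'
python3 - <<'E'
from h import *
c=cap('wrist','w5')
cv2.imwrite('pics/z5.png',cv2.resize(c['pixels'][50:250,130:490,::-1],(800,444),interpolation=cv2.INTER_CUBIC))
E
```

```text
t: 11.9
tcp_pos: [529.8, 318.1, 185.8]
eef_rot: [-0.0, -0.042, 0.999, 0.0]
wrist_force: [0.6, -0.6, -3.3]
opening: 11.1
```

View pics/z5.png

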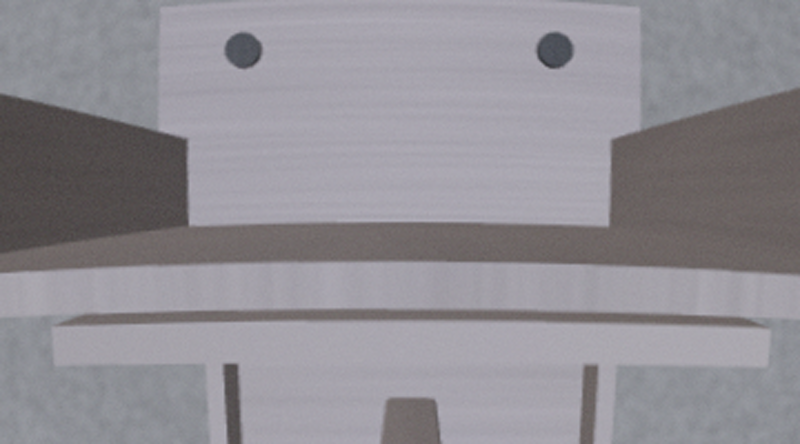

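Plate is now right up against the panel; panel top front edge centre at crop y≈311, plate rear top edge y≈320. Computing the gap.

```bash
python3 - <<'E'
from fit import *
c=ld('w5'); f=lambda X,Y:np.array([130+X/2.222,50+Y/2.222])
a=atz(c,f(411,311),225,True); b=atz(c,f(411,320.5),232.4,True); n=np.array([.9966,.0815,0]); print(a,b,(b-a)@n)
E
python3 -m creep '[[1,0.0005,0,0,0,0,0],[1,0.0005,0,0,0,0,0],[1,0,0,0,0,0,0]]'
```

```text
[476.48 313.17 225.  ] [476.63 313.16 232.4 ] 0.1413586260349724
t: 12.25
tcp_pos: [529.4, 318.0, 185.9]
eef_rot: [0.001, -0.042, 0.999, 0.0]
wrist_force: [1.2, 0.6, -4.0]
opening: 11.2
```

```bash
python3 -m creep '[[1,-0.001,0,0,0,0,0],[1,-0.0003,0,0,0,0,0],[1,0,0,0.002,0,0,0],[1,0,0,0.002,0,0,0],[1,0,0,0.002,0,0,0],[1,0,0,0,0,0,0]]'
python3 -m creep '[[1,0,0,0.001,0,0,0],[1,0,0,0.001,0,0,0],[1,0,0,0.001,0,0,0],[1,0,0,0,0,0,0]]'
python3 -m creep '[[1,0,0,0.001,0,0,0],[1,0,0,0.001,0,0,0],[1,0,0,0.001,0,0,0],[1,0,0,0,0,0,0]]'
```

```text
t: 12.85
tcp_pos: [529.8, 318.0, 179.3]
eef_rot: [-0.0, -0.042, 0.999, -0.0]
wrist_force: [-0.6, 0.2, -4.3]
opening: 11.0
t: 13.25
tcp_pos: [530.1, 318.1, 176.7]
eef_rot: [-0.0, -0.042, 0.999, -0.0]
wrist_force: [-0.3, 0.2, -2.7]
opening: 11.1
t: 13.65
tcp_pos: [530.1, 318.0, 173.6]
eef_rot: [-0.0, -0.042, 0.999, -0.0]
wrist_force: [-0.6, -0.5, -3.8]
opening: 11.4
```

```bash
python3 -m creep '[[1,0,0,0.001,0,0,0],[1,0,0,0.001,0,0,0],[1,0,0,0.001,0,0,0],[1,0,0,0.001,0,0,0],[1,0,0,0,0,0,0]]'
python3 -m creep '[[1,0,0,0.001,0,0,0],[1,0,0,0.001,0,0,0],[1,0,0,0.001,0,0,0],[1,0,0,0,0,0,0]]'
python3 -m creep '[[1,0,0,0.001,0,0,0],[1,0,0,0.001,0,0,0],[1,0,0,0.001,0,0,0],[1,0,0,0,0,0,0]]'
```

```text
t: 14.15
tcp_pos: [530.1, 318.1, 169.6]
eef_rot: [-0.0, -0.042, 0.999, -0.0]
wrist_force: [-0.1, 0.2, -3.0]
opening: 11.2
t: 14.55
tcp_pos: [530.1, 318.1, 166.6]
eef_rot: [-0.0, -0.042, 0.999, -0.0]
wrist_force: [0.5, 0.3, -3.6]
opening: 11.1
t: 14.95
tcp_pos: [530.1, 318.1, 163.6]
eef_rot: [-0.0, -0.042, 0.999, -0.0]
wrist_force: [-1.2, 0.3, -4.3]
opening: 11.4
```

```bash
python3 -m creep '[[1,0,0,0.0005,0,0,0],[1,0,0,0.0005,0,0,0],[1,0,0,0,0,0,0]]'
python3 -m creep '[[1,0,0,0.0005,0,0,0],[1,0,0,0,0,0,0]]'
python3 -m creep '[[1,0,0,0.0005,0,0,0],[1,0,0,0,0,0,0]]'
```

```text
t: 15.25
tcp_pos: [530.2, 318.1, 162.7]
eef_rot: [-0.0, -0.042, 0.999, -0.0]
wrist_force: [0.2, 0.1, -3.0]
opening: 11.1
t: 15.45
tcp_pos: [530.2, 318.2, 162.3]
eef_rot: [0.0, -0.042, 0.999, 0.0]
wrist_force: [-0.6, -0.4, -2.9]
opening: 11.3
t: 15.65
tcp_pos: [530.3, 318.2, 162.1]
eef_rot: [0.0, -0.042, 0.999, 0.0]
wrist_force: [-0.7, -0.8, -0.9]
opening: 11.1
```

Contact appears to be starting (Fz rising). A little further to confirm.

```bash
python3 -m creep '[[1,0,0,0.0005,0,0,0],[1,0,0,0,0,0,0]]'
python3 -m creep '[[1,0,0,0.0005,0,0,0],[1,0,0,0,0,0,0]]'
```

```text
t: 15.85
tcp_pos: [530.3, 318.3, 161.8]
eef_rot: [0.0, -0.042, 0.999, 0.0]
wrist_force: [-1.4, -1.3, 2.7]
opening: 11.0
t: 16.05
tcp_pos: [530.3, 318.2, 161.5]
eef_rot: [0.0, -0.042, 0.999, 0.0]
wrist_force: [-1.0, -1.5, 4.5]
opening: 11.0
```

```bash
python3 -m creep '[[1,0,0,-0.0008,0,0,0],[1,0,0,0,0,0,0],[0.5,0,0,0,0,0,0],[0.2,0,0,0,0,0,0],[-0.2,0,0,0,0,0,0],[-0.2,0,0,0,0,0,0],[-0.2,0,0,0,0,0,0],[-0.2,0,0,0,0,0,0]]' 30
python3 - <<'E'
from h import *
c=cap('wrist','w6')
cv2.imwrite('pics/z6.png',c['pixels'][:,:,::-1])
E
```

```text
t: 16.85
tcp_pos: [530.2, 318.1, 161.6]
eef_rot: [-0.0, -0.042, 0.999, 0.0]
wrist_force: [-0.1, -0.6, 0.3]
opening: 51.1
```

View pics/z6.png

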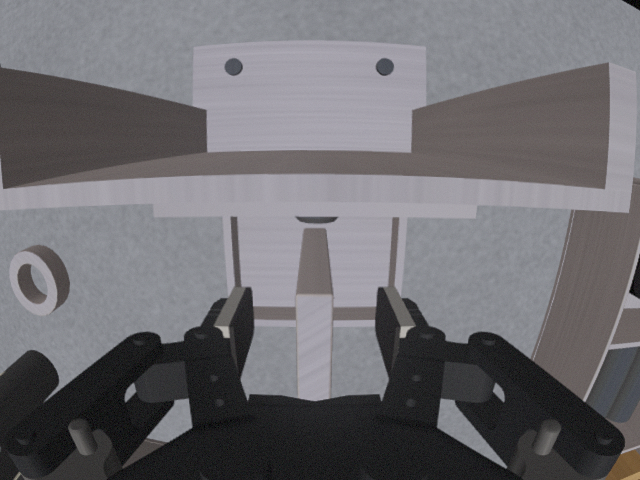

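The tray hangs free: plate level against the panel, stud head visible in front of it at (316,219), and wrist force about 0. Retreating straight up and then back.

```bash
python3 -m creep '[[-0.2,0,0,-0.02,0,0,0],[-0.2,0,0,-0.04,0,0,0],[-0.2,0,0,-0.04,0,0,0],[-0.2,0,0,-0.04,0,0,0],[-0.2,0,0,-0.03,0,0,0],[-0.2,-0.04,0,0,0,0,0],[-0.2,-0.04,0,0,0,0,0],[-0.2,-0.04,0,0,0,0,0],[-0.2,0,-0.04,0,0,0,0],[-0.2,0,-0.04,0,0,0,0],[-0.2,0,-0.04,0,0,0,0],[-0.2,0,0,0,0,0,0],[-0.2,0,0,0,0,0,0],[-0.2,0,0,0,0,0,0]]'
python3 - <<'E'
from h import *
a=cap('scene','s7')['pixels'][:,:,::-1];b=cap('top','t7')['pixels'][:,:,::-1];w=cap('wrist','w7')['pixels'][:,:,::-1]
z=cv2.resize(a[100:250,330:480],(400,400),interpolation=cv2.INTER_CUBIC)
im=np.hstack([z,cv2.resize(a,(400,300))[:,:].copy() if 0 else np.vstack([cv2.resize(a,(400,300)),np.zeros((100,400,3),np.uint8)])])
cv2.imwrite('pics/f7.png',im)
E
```

```text
t: 18.3
tcp_pos: [659.4, 210.4, 331.6]
eef_rot: [-0.0, -0.043, 0.999, 0.001]
wrist_force: [0.0, 0.0, -1.8]
opening: 51.1
```

View pics/f7.png

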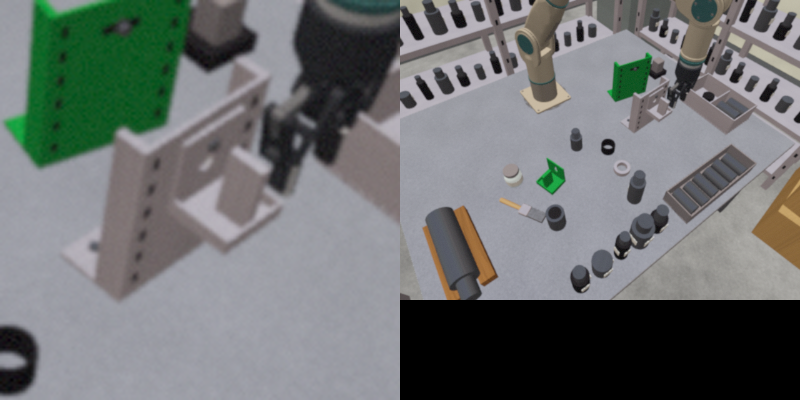

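The tray hangs upright and flat on the panel, the gripper is clear and the bystanders look unmoved. Handing in.

```bash
python3 -c "
from cell import ctrl
print(ctrl.sign_off())"
```

```text
the job is handed in; nothing more can be done
None
```

The tray is hanging on the stud, fully home, and the job was handed in at about 18.5 s of the 67 s allowed.

- **Finding the stud:** the wrist camera put it about 5 mm off the middle of its slot, with the panel turned about 4.6° from square. I turned the tray to match.
- **Fitting:** I gripped the tray by its fin, passed the eye over the stud head and felt for the panel. I backed off about 1.3 mm and slid down about 24 mm until the force readings showed the keyhole resting on the neck. The highest reading I saw was under 6 N in any direction, well below 25 N; I only read the force at the end of each move.
- **Last checks:** the home height matched the expected one within about 1 mm. After letting go, the wrist force was near zero. The final pictures show the tray upright and flat against the panel with the gripper clear. The bystanders and green look-alikes look unmoved by eye; I did not measure them.
- **Disagreement:** the first scene-camera reading of the panel's angle was about 4° off from the other cameras. I used the wrist-camera fits, which agreed with each other.

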